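# Set the ink stand to its notch and mount the yellow cartridge

## Task

Raise the empty holder of the blue ink stand to its fourth notch, the click at which the pawl drops under the red tooth, and let go of it there. Then stand the lying yellow cartridge upright, cap up, on the white sheet and let go of it, to see that it does not drip. Finally pick it up again and set it gently down into the holder, without dropping it, flat on the holder's floor, and leave the other cartridges, the pliers and the syringe where they are.

Things in the scene. Friction and masses are not known exactly. Their poses are not given: they have to be found in the camera images.
- post (a joint): Upward slide of the ratchet post with the holder, m, 0 (bottom stop) to 0.076. It rests only at 0, 0.012, 0.024, 0.036, 0.048 (fourth notch: red tooth on the pawl, red mark just above the collar), 0.060, 0.072, within 1 mm; starts on notch 0, 1 or 2. It rises past the clicks; the spring pawl drops in 1 to 4 mm above each rest, and let go, the post sinks onto it. 0.5 kg, 6 to 9 N to lift.
- holder: White steel holder on the post: a tray, inside 66 mm wide (its y) and 47 mm deep (its x), origin at the middle of its floor, z up. At its -x edge a back plate with rolled top edge, at its sides cheeks 26 mm high, at its +x edge a lip 12 mm high (above the floor). The yellow cartridge goes in upright, its width along the holder's y, either way round: 4 mm of play each side, 3 mm front and back.
- holder_floor (a point): Middle of the holder's floor (upper face); 115 mm above the bench when post is 0, and higher by the joint's value.
- holder_grip (a point): Middle of the rolled top edge of the holder's back plate, a round bar 12 mm thick and 74 mm long along the holder's y, its axis 60 mm above the floor and 29 mm behind the floor's middle (-x); below it only the 4 mm plate. To be pinched from above across the bar and lifted.
- stand: Blue steel foot of the ink stand, bolted to the bench, 150 (x) by 140 (y) mm, with a collar 48 by 40 mm and 105 mm high; origin in the middle of the underside, its +x is the side of the pawl. The holder stands over it with the same axes.
- pawl_lever (a point): Top of the red thumb piece of the pawl's lever, on the stand's +x side, 89 mm from the post's axis and 78 mm above the bench. Pressed down by about 10 to 15 mm (under 5 N) it frees the post, which drops to the bottom; needed only after lifting too far. Otherwise leave it alone.
- cartridge: Yellow-marked sealed ink cartridge, white plastic block 40 mm thick (x), 58 mm wide (y), 110 mm high (z), plus a round yellow cap 22 mm across and 12 mm high on its top; about 0.3 kg, centre of mass at its middle. Origin at the centre of its foot, z from the foot to the cap, x out of the face with the yellow label. It starts lying on its back, label up, z level.
- sheet: White paper sheet lying flat on the bench, fixed, 297 (x) by 210 (y) mm, no height worth noting; origin at its centre.
- black_cartridge: Black-marked cartridge of the same size, standing upright; origin at the centre of its foot. Leave it.
- magenta_cartridge: Magenta-marked cartridge of the same size, standing upright; origin at the centre of its foot. Leave it.
- pliers: Long-nose pliers with black grips lying flat, 160 mm long along x, 12 mm high; origin at the pivot. Leave them.
- syringe: Empty refill syringe lying flat, 136 mm long along x, 20 mm thick; origin near its middle. Leave it.
There are look-alikes about, which are no part of the job. Leave any purple look-alike of the cartridge alone.

How it is judged (in metres and radians):
On the way, in this order (a step that is already met when the one before it is completed fails the run):
1. the empty holder rests on its fourth notch, let go (value of joint post between 0.0445 and 0.0515 m and contact force between the fingers and holder below 0.2 N and contact force between cartridge and holder below 0.1 N), for 0.3 s.
2. the yellow cartridge stands upright, cap up, on the white sheet, let go and at rest (angle between cartridge's own z axis and vertical below 0.05 rad and height (world z) of cartridge below 0.004 m and x of cartridge in the frame of sheet between -0.135 and 0.135 m and y of cartridge in the frame of sheet between -0.092 and 0.092 m and contact force between the fingers and cartridge below 0.2 N and linear speed of cartridge below 0.03 m/s), for 0.4 s.
At the end, for the whole second after the job is handed in: The post rests on the fourth notch (joint 48 mm, within 3.5 mm), the yellow cartridge stands in the holder, cap up and upright within 0.05 rad, its foot flat on the floor (within 4 mm) and within 10 mm of its middle, at rest; the gripper touches neither (value of joint post between 0.0445 and 0.0515 m and angle between cartridge's own z axis and vertical below 0.05 rad and z of cartridge in the frame of holder_floor between -0.004 and 0.004 m and horizontal distance between cartridge and holder_floor below 0.01 m and linear speed of cartridge below 0.02 m/s and contact force between the fingers and cartridge below 0.2 N and contact force between the fingers and holder below 0.2 N).
It fails at once if the cartridge is dropped or slammed into the holder (faster than 0.35 m/s within 15 mm of its floor) (linear speed of cartridge above 0.35 m/s and horizontal distance between cartridge and holder_floor below 0.02 m and z of cartridge in the frame of holder_floor between -0.005 and 0.015 m).
It fails at once if another cartridge is shifted by over 30 mm or tipped (distance of any of black_cartridge, magenta_cartridge from where it was at the start of the episode above 0.03 m or angle between any of black_cartridge, magenta_cartridge's own z axis and vertical above 0.4 rad).
It fails at once if the pliers or the syringe are shifted by over 30 mm (distance of any of pliers, syringe from where it was at the start of the episode above 0.03 m).
It also fails if it takes over 72 s, if anything falls off the work surface, if the arm or the gripper's body presses on something with over 40 N, if the wrist force passes 120 N, or if a joint passes its speed limit or range.

## Robot

A 6-joint arm with a two-finger parallel gripper is mounted at the origin on the work surface. World frame = base frame: x ahead of the robot, y to its left, z up, the work surface at z = 0. Lengths are in mm, angles in rad, forces in N, time in s.
With the tool pointing down it reaches from about 350 to 925 mm from the base axis. Payload 6.4 kg.
Tool frame: the origin (TCP) lies on the centre line of the jaws, within the pads' length; the fingertips stand nose_length ahead of it and the grasp point (between the pads) lies 8 mm behind it (nose_length is the distance from the TCP to the fingertips, in mm); z points along the fingers, y is the line along which they close (so a half turn about z gives the same grasp; the last joint's range is limited). The gripper opens to 94 mm and grips with 3 to 60 N. Pads are 16 mm wide; open, the fingers measure 119 mm over their backs; the gripper's body (75 mm by 177 mm) begins 78 mm behind the grasp point.
Start: joints at [-1.518, 0.245, 1.558, -0, 1.339, -0.174], TCP at [146.163, -633.364, 216.455] pointing down, gripper open.
Joint ranges: [-3.13, 3.13], [-1.02, 2.26], [0.13, 2.54], [-0.95, 4.09], [0.21, 2.88], [-2.74, 2.74]. Speed limits (rad/s): [2.57, 2.57, 3.14, 3.14, 3.14, 3.14].

## Interface

Orientations are given as a rotation vector (axis times angle).
In Python, from station import * gives the robot as it stands.
- The arm moves only by the tool apply_moves, never from a script. Its argument "plan" is a list of rows, each a list of 2 entries, a list of its own where there are three numbers: the shift along the tool's x, y, z in mm, then the turn, a rotation vector about the tool's x, y, z in degrees. A call has 1 to 8 rows; each row shifts and turns the commanded pose from where the row before left it, along the tool's axes as they then stand; what a row does not reach is not made up. A row lasts 1/8 s, in which the tool goes at most 62.5 mm and 10.7 degrees, less where a joint would pass 70% of its speed; a pose out of reach is approached as far as the arm can. A call is refused whole if a number of a shift passes 62.5 or a number of a turn 10.7, either way. A call with a gripper value outside its range is refused whole. "jaw" is the finger opening in mm, from 0 to 94, set as the call begins (left out, the last holds). The fingers move at their own pace and stop on an object; "force" is the grip in N (left out, the last holds). Time passes only in rows, so rows that do not move let the fingers close. It gives the time, the measured TCP pose, the force, the opening and the grip force at its end, in the units of the state.
- read_state(): the state, without advancing time (a new reading comes with each control period).
- snapshot(name): name is "scene" or "top" or "wrist"; returns a dict with "frame" (400x640x3 uint8, blue, green, red), "fx", "fy", "cx", "cy" (pixels), "distortion" ([k1, k2, p1, p2, k3] as OpenCV has them; the pictures are not rectified), "world_from_camera" (4x4, takes a point from camera to world coordinates); the wrist camera has in their place "tool_from_camera" (4x4, takes a point from camera to tool coordinates, whose origin is the TCP and whose axes are the flange's). Camera axes: x right, y down, z forward; pixel columns grow to the right and rows downward; lengths in mm; the calibration is good to about 2 mm. A picture is of the moment at which its call begins: read the wrist's pose just before it. There is no depth.
- job_done(): hands the job in; it is judged then, once.
The state is a dict: "time": time; "joint_positions": joint angles; "qd": joint speeds; "tau": joint torques, N m; "tcp_pos": TCP position; "ee_rot": TCP orientation; "force": force on the tool from outside, world axes, zero at the start; "torque": the same for the moment, N m; "gripper_width": opening from 0.0 (shut) to 1.0 (fully open); "grip_force": force on a finger pad.
Only numpy, scipy, OpenCV 4.12 (cv2) and the standard library are available. Lean on these libraries where they do the work, as an engineer would, in place of code of your own. Each camera call takes 0.05 s, during which the arm holds its last target. There are 200 camera calls.

## Working session

There is one attempt and no reset: what is moved stays moved. The work goes in short steps, Python scripts to look and compute and a tool call to move; the robot and the scene stay as the last step left them, time stands still between calls to the robot, and variables do not carry over. Pictures are saved under pics/ and viewed, at most 10 in all, crops included, and the job is handed in when it is done.

Besides the shell and the picture viewer there is one more tool, called after "Call:" as name([rows], argument=value, ...), one row to a line, values as JSON. apply_moves: Moves the arm, as the interface text tells. Its arguments: {"type":"object","properties":{"plan":{"type":"array","items":{"type":"array"}},"jaw":{"type":"number"},"force":{"type":"number"}},"required":["plan"]}

```bash
ls; mkdir -p pics; python3 - <<'E'
from station import *
import cv2,numpy as np
s=read_state();print(s)
for n in("scene","top"):
    d=snapshot(n);cv2.imwrite(f"pics/{n}0.png",d["frame"]);np.save(f"{n}0.npy",d,allow_pickle=True)
    print(n,d["fx"],d["cx"],d["cy"],d["distortion"],np.round(d["world_from_camera"],3).tolist())
E
```

```text
pics
{'time': 0.0, 'joint_positions': array([-1.51809132e+00,  2.45801563e-01,  1.55902164e+00, -5.57813545e-05,
        1.33867631e+00, -1.74097012e-01]), 'qd': array([-0.00107597, -0.00052687,  0.0004575 ,  0.00088943,  0.00023004,
        0.00070171]), 'tau': array([-3.78640907e-03, -4.15832591e+01, -3.14607453e+01,  6.83689700e-02,
        3.32604116e-02, -1.53765795e-04]), 'tcp_pos': array([ 146.12261574, -632.76259703,  215.34924271]), 'ee_rot': array([-3.11951750e+00, -3.55301035e-01, -9.65364444e-05]), 'force': array([-0.16709453,  0.84402411, -0.17649414]), 'torque': array([0.00588683, 0.00236238, 0.06242693]), 'grip_force': 0.0, 'gripper_width': 1.0016292010662358}
scene 364.19434263892333 323.15879635303554 199.25033172191567 [-0.02402454  0.          0.          0.          0.        ] [[0.8, 0.459, -0.386, 900.967], [0.6, -0.593, 0.537, -592.69], [0.018, -0.662, -0.75, 865.988], [0.0, 0.0, 0.0, 1.0]]
top 497.20407463649275 316.6861584362634 203.70684861531595 [-0.16007375  0.          0.          0.          0.        ] [[-0.027, -0.991, 0.127, 357.327], [-1.0, 0.029, 0.013, -67.977], [-0.017, -0.127, -0.992, 1481.726], [0.0, 0.0, 0.0, 1.0]]
```

View pics/scene0.png

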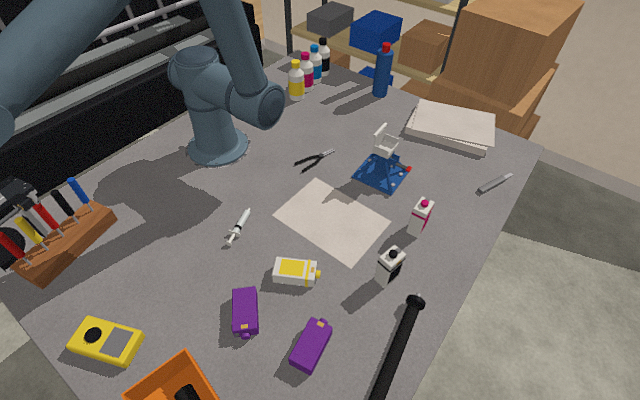

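View pics/top0.png

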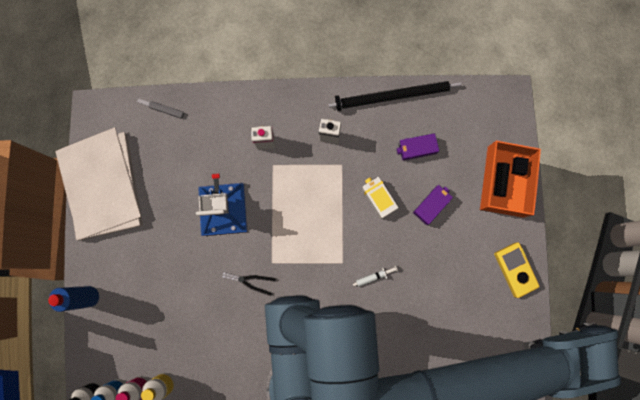

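Scene: lying yellow-labelled white cartridge at scene (297,271) / top (380,197); stand at scene (382,165) / top (222,208), with its red pawl at top (216,177). Cartridge candidates in top: two purple ones at (418,147) and (434,204), and the white block with a yellow label at (380,197). The white one fits the description. One composite crop to confirm it.

```bash
cat > h.py <<'E'
import cv2,numpy as np
from station import *
def load(f): return np.load(f,allow_pickle=True).item()
def K(d): return np.array([[d["fx"],0,d["cx"]],[0,d["fy"],d["cy"]],[0,0,1.]])
def rays(d,px,T=None):
    T=np.array(d["world_from_camera"]) if T is None else T
    u=cv2.undistortPoints(np.array(px,float).reshape(-1,1,2),K(d),np.array(d["distortion"])).reshape(-1,2)
    return T[:3,3],np.c_[u,np.ones(len(u))]@T[:3,:3].T
def plane(d,px,z,T=None):
    o,r=rays(d,px,T); return o+r*((z-o[2])/r[:,2])[:,None]
def proj(d,P,T=None):
    T=np.array(d["world_from_camera"]) if T is None else T
    Ti=np.linalg.inv(T); return cv2.projectPoints(np.array(P,float).reshape(-1,1,3),cv2.Rodrigues(Ti[:3,:3])[0],Ti[:3,3],K(d),np.array(d["distortion"]))[0].reshape(-1,2)
def wristT(d,s):
    T=np.eye(4);T[:3,:3]=cv2.Rodrigues(np.array(s["ee_rot"]))[0];T[:3,3]=s["tcp_pos"];return T@np.array(d["tool_from_camera"])
def hsv(d): return cv2.cvtColor(d["frame"],cv2.COLOR_BGR2HSV)
def tri(*ds):  # (origin, ray) pairs
    A=np.zeros((3,3));b=np.zeros(3)
    for o,r in ds:
        r=r/np.linalg.norm(r);M=np.eye(3)-np.outer(r,r);A+=M;b+=M@o
    return np.linalg.solve(A,b)
E
python3 - <<'E'
from h import *
t=load("top0.npy");s=load("scene0.npy")
def crop(d,x,y,w,h): return cv2.resize(d["frame"][y:y+h,x:x+w],(400,300),interpolation=cv2.INTER_CUBIC)
cv2.imwrite("pics/c1.png",np.vstack([np.hstack([crop(t,180,165,80,60+15-15),crop(s,340,115,100,75)]),np.hstack([crop(t,340,167,80,60),crop(s,257,240,80,60)])]))
H=hsv(t)
m=cv2.inRange(H,(20,100,120),(35,255,255));n,l,st,c=cv2.connectedComponentsWithStats(m)
for i in range(1,n):
    if st[i,4]>15: print("yel",st[i],c[i])
m=cv2.inRange(H,(100,120,40),(125,255,255));m[:,:180]=0
m[:, 260:]=0
cn=max(cv2.findContours(m,0,1)[0],key=cv2.contourArea);b=cv2.boxPoints(cv2.minAreaRect(cv2.convexHull(cn)));print("blue",plane(t,b,3).round(1).tolist(), b.tolist())
m=cv2.inRange(H,(0,0,175),(180,60,255))
cs=[c for c in cv2.findContours(m,0,1)[0] if cv2.contourArea(c)>80]
for c in cs:
    r=cv2.minAreaRect(c);print("white",np.round(r[0],1),np.round(r[1],1),round(r[2]),plane(t,cv2.boxPoints(r),0).round(0)[:,:2].tolist())
E
```

```text
yel [365 177   7   6  28] [367.89285714 179.89285714]
yel [364 181  19  14  62] [372.70967742 187.30645161]
yel [370 187  24  25 317] [381.41955836 198.7192429 ]
yel [ 494  242   46   56 1038] [516.738921   271.99036609]
yel [141 389  13  11 115] [146.89565217 394.63478261]
blue [[611.7, 312.4, 3.0], [616.7, 173.6, 3.0], [468.4, 164.8, 3.0], [462.5, 301.8, 3.0]] [[197.9444580078125, 186.1855926513672], [242.87197875976562, 183.1223602294922], [246.19589233398438, 231.8730010986328], [201.26837158203125, 234.9362335205078]]
white [210.3 205.4] [16.1 30.1] 84 [[573.0, 324.0], [580.0, 231.0], [531.0, 226.0], [524.0, 319.0]]
white [381.9 200.3] [28.5 19.4] 58 [[574.0, -198.0], [605.0, -249.0], [530.0, -292.0], [500.0, -241.0]]
white [307.  213.5] [97. 70.] 90 [[670.0, 84.0], [664.0, -129.0], [371.0, -119.0], [377.0, 89.0]]
white [125.4 153.6] [43.7  5.8] 76 [[792.0, 580.0], [796.0, 561.0], [657.0, 520.0], [654.0, 539.0]]
white [ 97.3 182.9] [100.2  66.9] 77 [[776.0, 804.0], [814.0, 577.0], [500.0, 491.0], [457.0, 707.0]]
white [260.5 132.5] [13. 19.] 90 [[796.0, 148.0], [794.0, 89.0], [752.0, 89.0], [754.0, 148.0]]
white [329.2 126. ] [19.7 13.2] 9 [[773.0, -60.0], [814.0, -68.0], [802.0, -127.0], [761.0, -119.0]]
```

View pics/c1.png

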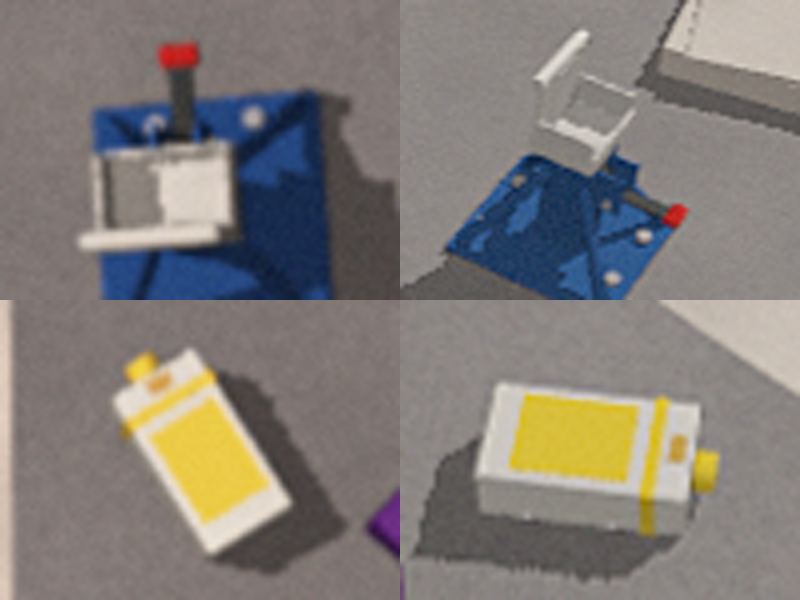

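The crop confirms the white block with the yellow label and cap (top face corners in top ≈ (363,187), (378,177), (398,207), (382,218)). The holder's bar runs from top (196,213) to (224,212), and from scene (375,134) to (386,124).

```bash
python3 - <<'E'
from h import *
t=load("top0.npy");s=load("scene0.npy")
for a,b in (((196.2,213),(386.2,124.2)),((223.6,211.6),(375,134))):
    o,r=rays(t,[a]);o2,r2=rays(s,[b]);p=tri((o,r[0]),(o2,r2[0]));print("bar",p.round(1),proj(t,p)-a,proj(s,p)-b)
p=plane(t,[(362.6,186.6),(378.4,176.6),(398,207),(382.4,217.6)],40);print(p.round(1).tolist(),p.mean(0),np.linalg.norm(np.diff(p,axis=0),axis=1))
# bar-height sweep: top view location
for z in (175,187,199): print(z,plane(t,[(196.2,213),(223.6,211.6)],z+4).round(1).tolist())
m=cv2.inRange(hsv(t),(0,0,175),(180,60,255))
print("sheet",plane(t,[(272,165),(343,165),(343,263),(272,263)],0).round(0).tolist())
for g in(180,): 
    c=plane(t,[(216,177)],78);print("pawl",c)
E
```

```text
bar [510.8 274.  173. ] [[-0.2997758  -0.40786328]] [[-0.43657846  0.06535814]]
bar [512.8 198.4 182.2] [[-0.68816114 -0.9087595 ]] [[-1.01293889  0.13779527]]
[[589.2, -185.3, 40.0], [617.7, -233.1, 40.0], [525.9, -286.7, 40.0], [496.1, -239.5, 40.0]] [ 557.2413474  -236.13584346   40.        ] [ 55.67389662 106.34317738  55.76548615]
175 [[509.0, 271.6, 179.0], [510.7, 197.2, 179.0]]
187 [[507.6, 268.5, 191.0], [509.3, 194.7, 191.0]]
199 [[506.2, 265.4, 203.0], [507.9, 192.3, 203.0]]
sheet [[670.0, 84.0, 0.0], [664.0, -132.0, 0.0], [368.0, -122.0, 0.0], [374.0, 89.0, 0.0]]
pawl [[624.07828162 239.91575853  78.        ]]
```

```bash
python3 - <<'E'
import station
from h import *
print([x for x in dir(station) if not x.startswith('__')], getattr(station,'nose_length',None))
d=snapshot("wrist");print(np.round(d["tool_from_camera"],3).tolist(),d["fx"],d["cx"],d["cy"],d["distortion"])
E
```

```text
['MotionError', 'job_done', 'nose_length', 'read_state', 'snapshot'] 11.0
[[0.0, -0.963, -0.27, 76.155], [1.0, 0.0, 0.0, 0.009], [-0.0, -0.27, 0.963, -168.083], [0.0, 0.0, 0.0, 1.0]] 340.37124703629814 318.6028269797308 190.75204048598616 [0.01195405 0.         0.         0.         0.        ]
```

Call:
apply_moves([
  [[0,0,-10],[0,0,-10]],
  [[0,0,-10],[0,0,-10]],
  [[0,0,-10],[0,0,-10]],
  [[0,0,-10],[0,0,-10]],
  [[0,0,-10],[0,0,-10]],
  [[0,0,-10],[0,0,-10]],
  [[0,0,-10],[0,0,-10]],
  [[0,0,-10],[0,0,-10]],
])

```text
time: 1.15
tcp_pos: [146.1, -633.1, 296.3]
ee_rot: [-2.156, -2.284, -0.001]
force: [-0.6, -0.3, 0.6]
gripper_width: 0.999
grip_force: 0.0
```

Call:
apply_moves([
  [[53,30,-7],[0,0,0]],
  [[53,30,-7],[0,0,0]],
  [[53,30,-7],[0,0,0]],
  [[53,30,-7],[0,0,0]],
  [[53,30,-7],[0,0,0]],
  [[53,30,-7],[0,0,0]],
  [[53,30,-7],[0,0,0]],
  [[53,30,-7],[0,0,0]],
])

```text
time: 2.15
tcp_pos: [364.0, -195.5, 352.6]
ee_rot: [2.163, 2.278, 0.0]
force: [0.2, -0.0, 0.6]
gripper_width: 1.003
grip_force: 0.0
```

Call:
apply_moves([
  [[53,20,3],[0,0,0]],
  [[53,20,3],[0,0,0]],
  [[53,20,3],[0,0,0]],
  [[53,20,3],[0,0,0]],
  [[53,20,3],[0,0,0]],
  [[53,20,3],[0,0,0]],
  [[53,20,3],[0,0,0]],
  [[53,20,3],[0,0,0]],
])

```text
time: 3.15
tcp_pos: [501.4, 236.4, 328.2]
ee_rot: [2.162, 2.279, -0.0]
force: [0.0, -0.7, -0.6]
gripper_width: 1.001
grip_force: 0.0
```

Call:
apply_moves([
  [[0,0,0],[0,0,0]],
  [[0,0,0],[0,0,0]],
])

```text
time: 3.4
tcp_pos: [501.1, 234.1, 328.1]
ee_rot: [-2.162, -2.279, 0.001]
force: [-0.7, -0.3, 0.7]
gripper_width: 0.998
grip_force: 0.0
```

```bash
python3 - <<'E'
from h import *
s=read_state();d=snapshot("wrist");T=wristT(d,s);d["T"]=T;np.save("w1.npy",d,allow_pickle=True);cv2.imwrite("pics/w1.png",d["frame"]);print(s["tcp_pos"],s["joint_positions"])
print(proj(d,[(511,200,181),(511,272,181),(540,237,115),(624,240,78)],T))
E
```

```text
[501.07493874 234.10163639 328.1212493 ] [ 2.32213199e-01 -5.45409654e-02  1.67706248e+00 -3.53936413e-04
  1.51993188e+00  1.79740837e-01]
[[329.39867502 214.58373732]
 [334.16372075 141.12552809]
 [355.05462417 165.67064163]
 [419.5784565  160.83565473]]
```

View pics/w1.png

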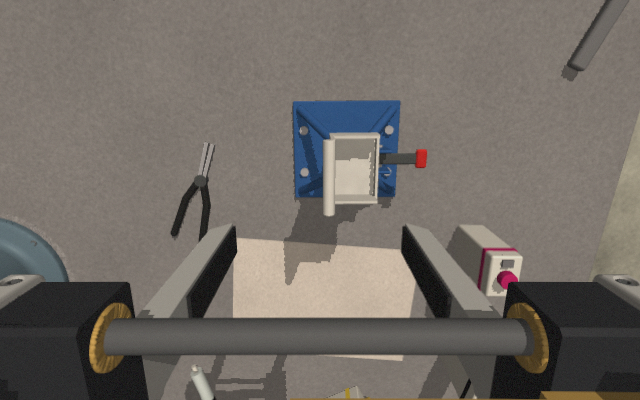

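Wrist picture: the bar is upright at column ≈329, rows 140–215. The tray is to its right at (354,168) and the red thumb piece is at (421,158).

```bash
python3 - <<'E'
from h import *
d=load("w1.npy");T=d["T"];f=d["frame"].astype(int)
g=f.max(2)
for r in range(136,222,8): print(r,g[r,316:342].tolist())
print([int(v) for v in g[132:222,329]])
for z in(175,187,199):print(z,plane(d,[(329,140.5),(329,215)],z+4,T).round(1).tolist())
m=cv2.inRange(hsv(d),(100,120,40),(125,255,255))
cn=max(cv2.findContours(m,0,1)[0],key=cv2.contourArea);r=cv2.minAreaRect(cv2.convexHull(cn));p=plane(d,cv2.boxPoints(r),3,T);print(p.round(1).tolist(),p.mean(0),np.linalg.norm(np.diff(p,axis=0),axis=1))
E
```

```text
136 [127, 124, 125, 125, 115, 88, 70, 80, 91, 99, 109, 116, 124, 91, 144, 167, 167, 171, 190, 194, 194, 193, 194, 192, 194, 191]
144 [123, 126, 125, 128, 127, 127, 103, 115, 140, 167, 180, 191, 202, 206, 208, 210, 208, 194, 183, 135, 130, 132, 135, 133, 135, 134]
152 [125, 125, 126, 125, 127, 121, 111, 114, 141, 164, 180, 191, 199, 206, 208, 208, 206, 191, 178, 134, 135, 132, 132, 134, 134, 137]
160 [94, 121, 123, 127, 128, 129, 115, 116, 142, 165, 180, 191, 201, 205, 206, 206, 203, 192, 174, 164, 188, 185, 187, 188, 189, 187]
168 [87, 94, 123, 128, 126, 122, 84, 117, 144, 164, 183, 195, 204, 207, 209, 208, 203, 186, 170, 172, 199, 200, 200, 202, 202, 202]
176 [87, 87, 83, 85, 85, 83, 75, 114, 145, 169, 182, 194, 204, 209, 209, 207, 202, 189, 169, 172, 201, 201, 199, 198, 198, 200]
184 [69, 73, 69, 66, 69, 67, 68, 117, 146, 169, 187, 198, 206, 210, 213, 208, 201, 189, 164, 195, 200, 201, 198, 198, 200, 199]
192 [84, 85, 82, 83, 85, 84, 83, 116, 146, 172, 190, 199, 205, 211, 205, 205, 200, 181, 158, 194, 202, 200, 201, 202, 202, 201]
200 [85, 91, 85, 86, 88, 91, 85, 122, 146, 172, 189
[... 375 characters left out ...]
 208, 207, 210, 208, 209, 208, 208, 206, 209, 207, 206, 207, 206, 207, 202, 205, 203, 209, 207, 208, 207, 209, 208, 207, 206, 208, 207, 205, 210, 209, 208, 209, 212, 208, 210, 210, 211, 211, 211, 210, 209, 213, 210, 212, 211, 210, 210, 211, 212, 209, 211, 211, 210, 208, 208, 213, 211, 209, 209, 212, 210, 210, 207, 211, 209, 210, 208, 209, 210, 209, 206, 131, 89, 86, 86, 89, 88]
175 [[506.3, 272.1, 179.0], [510.7, 198.8, 179.0]]
187 [[505.8, 273.6, 191.0], [510.1, 203.1, 191.0]]
199 [[505.4, 275.1, 203.0], [509.5, 207.4, 203.0]]
[[459.0, 302.2, 3.0], [607.2, 309.9, 3.0], [623.4, 171.9, 3.0], [463.5, 163.5, 3.0]] [538.25325937 236.87229382   3.        ] [148.32769408 138.95423222 160.12811556]
```

Bar centre is about (509, 235, 175), so the post is on notch 0. The floor middle is about (538, 237), with yaw ≈3.4°.

Call:
apply_moves([
  [[0,4,40],[0,0,0]],
  [[0.5,4,40],[0,0,-0.4]],
  [[0,0,40],[0,0,0]],
  [[0,0,30],[0,0,0]],
  [[0,0,11],[0,0,0]],
  [[0,0,0],[0,0,0]],
  [[0,0,0],[0,0,0]],
], jaw=70)

```text
time: 4.32
tcp_pos: [510.4, 235.2, 169.3]
ee_rot: [2.154, 2.285, 0.004]
force: [0.9, -0.0, 0.1]
gripper_width: 0.748
grip_force: 0.0
```

Call:
apply_moves([
  [[0,0,0],[0,0,0]],
  [[0,0,0],[0,0,0]],
  [[0,0,0],[0,0,0]],
  [[0,0,0],[0,0,0]],
  [[0,0,0],[0,0,0]],
  [[0,0,0],[0,0,0]],
  [[0,0,0],[0,0,0]],
  [[0,0,0],[0,0,0]],
], jaw=5, force=35)

```text
time: 5.32
tcp_pos: [510.7, 235.4, 167.5]
ee_rot: [2.153, 2.284, 0.005]
force: [5.8, 0.8, -4.5]
gripper_width: 0.119
grip_force: 35.0
```

Call:
apply_moves([
  [[0,0,-8],[0,0,0]],
  [[0,0,-8],[0,0,0]],
  [[0,0,-8],[0,0,0]],
  [[0,0,-6],[0,0,0]],
  [[0,0,0],[0,0,0]],
  [[0,0,0],[0,0,0]],
])

```text
time: 6.08
tcp_pos: [510.7, 235.4, 197.6]
ee_rot: [2.153, 2.284, 0.005]
force: [5.3, 0.8, -2.2]
gripper_width: 0.118
grip_force: 35.0
```

```bash
python3 - <<'E'
from h import *
a=snapshot("scene");b=snapshot("top");c=snapshot("scene")
np.save("s2.npy",a,allow_pickle=True)
o=load("scene0.npy")["frame"][100:200,340:420]
cv2.imwrite("pics/s2.png",np.hstack([cv2.resize(x,(400,500),interpolation=cv2.INTER_CUBIC) for x in(o,a["frame"][100:200,340:420])]))
E
```

```text
(no output)
```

View pics/s2.png

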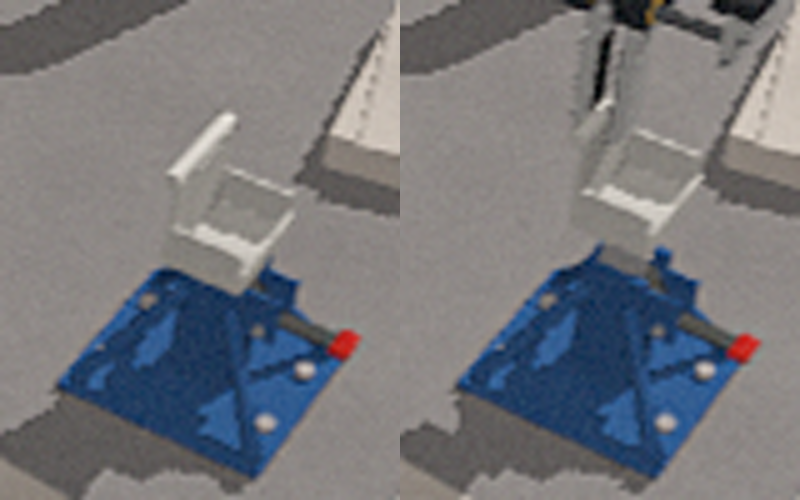

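The holder rises with the gripper, about 8 px for 30 mm, and it started right on the collar (notch 0). I'm lifting on to about 55 mm.

Call:
apply_moves([
  [[0,0,-8],[0,0,0]],
  [[0,0,-8],[0,0,0]],
  [[0,0,-6],[0,0,0]],
  [[0,0,-3],[0,0,0]],
  [[0,0,0],[0,0,0]],
  [[0,0,0],[0,0,0]],
])

```text
time: 6.98
tcp_pos: [510.7, 235.4, 222.3]
ee_rot: [2.153, 2.284, 0.005]
force: [5.1, 1.5, -4.1]
gripper_width: 0.118
grip_force: 35.0
```

Call:
apply_moves([
  [[0,0,3],[0,0,0]],
  [[0,0,3],[0,0,0]],
  [[0,0,0],[0,0,0]],
  [[0,0,0],[0,0,0]],
])

```text
time: 7.48
tcp_pos: [510.7, 235.4, 216.2]
ee_rot: [2.153, 2.284, 0.005]
force: [7.3, 1.6, -5.7]
gripper_width: 0.116
grip_force: 35.0
```

Call:
apply_moves([
  [[0,0,0],[0,0,0]],
  [[0,0,0],[0,0,0]],
  [[0,0,0],[0,0,0]],
  [[0,0,0],[0,0,0]],
  [[0,0,0],[0,0,0]],
  [[0,0,0],[0,0,0]],
], jaw=70)

```text
time: 8.22
tcp_pos: [509.2, 235.3, 216.5]
ee_rot: [-2.155, -2.286, 0.0]
force: [0.2, -0.4, 0.1]
gripper_width: 0.719
grip_force: 0.0
```

Call:
apply_moves([
  [[0,0,-25],[0,0,0]],
  [[0,0,-40],[0,0,0]],
  [[0,0,-40],[0,0,0]],
  [[0,0,-40],[0,0,0]],
  [[0,0,0],[0,0,0]],
  [[0,0,0],[0,0,0]],
])

```text
time: 8.98
tcp_pos: [508.9, 235.2, 360.2]
ee_rot: [-2.154, -2.286, 0.002]
force: [0.3, -0.1, 0.6]
gripper_width: 0.743
grip_force: 0.0
```

```bash
python3 - <<'E'
from h import *
s=read_state();d=snapshot("wrist");d["T"]=wristT(d,s);t=snapshot("top");a=snapshot("scene")
np.save("w3.npy",d,allow_pickle=True);np.save("t3.npy",t,allow_pickle=True);np.save("s3.npy",a,allow_pickle=True)
print(s["tcp_pos"])
W=d["frame"][80:230,270:430]
cv2.imwrite("pics/m3.png",np.hstack([cv2.resize(W,(400,375)),cv2.resize(a["frame"][100:175,350:430],(400,375),interpolation=cv2.INTER_CUBIC)]))
E
```

```text
[508.88528436 235.20506623 360.17268825]
```

View pics/m3.png

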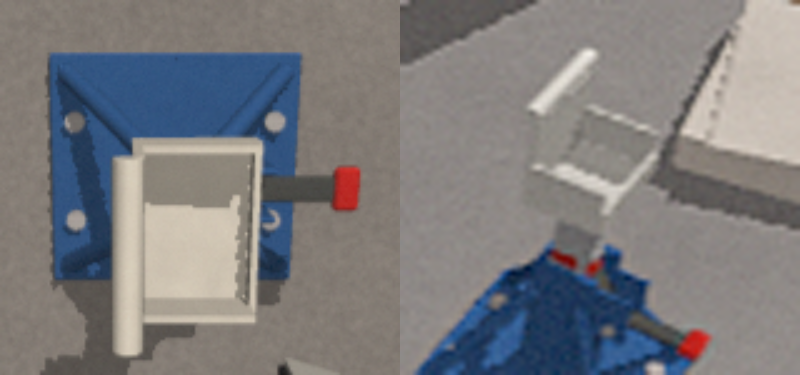

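The red mark is visible just above the collar (right half, ≈(570,260)), so the holder is on the fourth notch with the fingers clear. Next, over to the cartridge.

Call:
apply_moves([
  [[0,0,0],[0,0,10.5]],
  [[0,0,0],[0,0,10.5]],
  [[0,0,0],[0,0,10.5]],
  [[0,0,0],[0,0,10.5]],
  [[0,0,0],[0,0,10.5]],
  [[0,0,0],[0,0,10.5]],
], jaw=94)

```text
time: 9.88
tcp_pos: [508.9, 235.2, 360.0]
ee_rot: [-3.034, -0.814, 0.004]
force: [0.4, -0.3, -0.4]
gripper_width: 0.997
grip_force: 0.0
```

Call:
apply_moves([
  [[-24,54,12],[0,0,0]],
  [[-24,54,12],[0,0,0]],
  [[-24,54,12],[0,0,0]],
  [[-24,54,12],[0,0,0]],
  [[-24,54,12],[0,0,0]],
  [[-24,54,12],[0,0,0]],
  [[-24,54,12],[0,0,0]],
  [[-24,54,12],[0,0,0]],
])

```text
time: 10.88
tcp_pos: [561.7, -236.1, 263.7]
ee_rot: [-3.03, -0.823, 0.002]
force: [0.6, -0.1, -0.9]
gripper_width: 1.0
grip_force: 0.0
```

Call:
apply_moves([
  [[0,0,0],[0,0,0]],
  [[0,0,0],[0,0,0]],
])

```text
time: 11.12
tcp_pos: [561.9, -233.9, 264.6]
ee_rot: [-3.03, -0.823, 0.001]
force: [-0.4, 0.1, 0.2]
gripper_width: 0.999
grip_force: 0.0
```

```bash
python3 - <<'E'
from h import *
s=read_state();d=snapshot("wrist");T=d["T"]=wristT(d,s);np.save("w4.npy",d,allow_pickle=True)
print(s["tcp_pos"],s["joint_positions"].round(3),T[:3,:3].round(3).tolist())
cv2.imwrite("pics/w4.png",d["frame"])
m=cv2.inRange(hsv(d),(20,100,100),(35,255,255));n,l,st,c=cv2.connectedComponentsWithStats(m)
for i in range(1,n):
    if st[i,4]>60:
        r=cv2.minAreaRect(np.argwhere(l==i)[:,::-1].astype(np.float32));p=plane(d,cv2.boxPoints(r),40,T);print(st[i],np.round(r[0],1),p.mean(0).round(1),p[:,:2].round(1).tolist())
# bar check
w3=load("w3.npy")
for z in(211,223,235): print(z,plane(w3,[(320.8,142.8),(320.8,222)],z+4,w3["T"]).round(1).tolist())
E
```

```text
[ 561.89544868 -233.93168068  264.55043001] [-0.581  0.114  1.618  0.     1.411  0.46 ] [[0.506, -0.83, -0.234], [-0.863, -0.487, -0.135], [-0.002, 0.27, -0.963]]
[309 109  19  11 202] [318. 114.] [ 609.2 -204.2   40. ] [[608.9, -192.7], [619.1, -210.1], [609.6, -215.7], [599.3, -198.2]]
[293 135  52   8 367] [318.5 138.5] [ 585.8 -218.5   40. ] [[574.5, -191.3], [604.1, -241.7], [597.2, -245.9], [567.5, -195.2]]
[ 299  148   40   52 2029] [318.5 173.5] [ 549.8 -239.7   40. ] [[565.0, -204.6], [587.8, -243.5], [535.1, -275.6], [511.3, -235.0]]
[445 372  32  28 637] [460.5 385.5] [ 386.6 -568.5   40. ] [[394.5, -535.9], [416.6, -573.0], [379.0, -601.5], [356.3, -563.6]]
211 [[506.2, 271.2, 215.0], [510.9, 193.7, 215.0]]
223 [[506.0, 272.8, 227.0], [510.6, 198.3, 227.0]]
235 [[505.8, 274.4, 239.0], [510.2, 202.9, 239.0]]
```

View pics/w4.png

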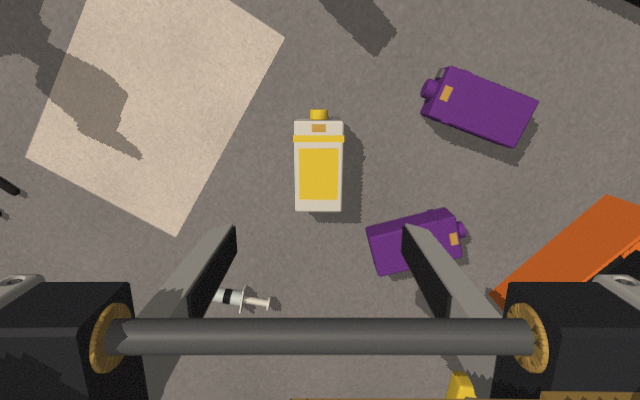

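The cartridge body is at columns 294–343, rows 121–211, with the cap on top at (318,114). It is aligned with the tool, and the purple ones are clear of the fingers.

```bash
python3 - <<'E'
from h import *
d=load("w4.npy");T=d["T"];s=read_state()
R=cv2.Rodrigues(np.array(s["ee_rot"]))[0]
p=plane(d,[(294,121),(343,121),(343,211),(294,211),(318,109)],40,T)
print(p.round(1).tolist()); print(((p-s["tcp_pos"])@R).round(1).tolist())
print(((plane(d,[(318,109)],20,T)-s["tcp_pos"])@R).round(1))
E
```

```text
[[588.8, -184.6, 40.0], [616.9, -232.5, 40.0], [525.1, -288.7, 40.0], [494.9, -237.3, 40.0], [614.0, -201.4, 40.0]]
[[47.7, -28.4, 225.2], [47.7, 27.1, 225.1], [-60.0, 29.1, 225.1], [-59.9, -30.6, 225.2], [60.9, -1.2, 225.1]]
[[ 60.1  -1.2 245.1]]
```

Call:
apply_moves([
  [[0,-1,0],[0,-9,0]],
  [[0,0,0],[0,-9,0]],
  [[0,0,0],[0,-9,0]],
  [[0,0,0],[0,-8,0]],
  [[0,0,0],[0,0,0]],
  [[0,0,0],[0,0,0]],
])

```text
time: 11.92
tcp_pos: [561.8, -233.0, 266.2]
ee_rot: [2.755, 0.749, -0.865]
force: [0.2, -0.2, 0.4]
gripper_width: 0.997
grip_force: 0.0
```

```bash
python3 - <<'E'
from h import *
s=read_state();print(s["tcp_pos"],s["joint_positions"].round(3),cv2.Rodrigues(np.array(s["ee_rot"]))[0].round(3).tolist())
E
```

```text
[ 561.84519908 -233.01730333  266.16739414] [-0.378  0.384  1.382 -0.477  1.756  0.664] [[0.708, 0.507, -0.492], [0.415, -0.862, -0.29], [-0.572, 0.001, -0.821]]
```

Call:
apply_moves([
  [[25,0,36],[0,0,0]],
  [[25,0,36],[0,0,0]],
  [[25,0,36],[0,0,0]],
  [[25,0,36],[0,0,0]],
  [[21,0,30],[0,0,0]],
  [[12,0,17],[0,0,0]],
  [[0,0,0],[0,0,0]],
  [[0,0,0],[0,0,0]],
])

```text
time: 12.92
tcp_pos: [562.4, -234.6, 34.7]
ee_rot: [2.754, 0.747, -0.864]
force: [-0.6, -0.5, 0.6]
gripper_width: 1.003
grip_force: 0.0
```

Call:
apply_moves([
  [[6,-1,8],[0,0,0]],
  [[4,-0.5,6],[0,0,0]],
  [[0,0,0],[0,0,0]],
  [[0,0,0],[0,0,0]],
])

```text
time: 13.42
tcp_pos: [560.6, -232.5, 15.5]
ee_rot: [2.755, 0.748, -0.869]
force: [-1.1, 0.4, 0.8]
gripper_width: 1.0
grip_force: 0.0
```

Call:
apply_moves([
  [[0,0,0],[0,0,0]],
  [[0,0,0],[0,0,0]],
  [[0,0,0],[0,0,0]],
  [[0,0,0],[0,0,0]],
  [[0,0,0],[0,0,0]],
  [[0,0,0],[0,0,0]],
], jaw=50, force=30)

```text
time: 14.18
tcp_pos: [560.7, -232.7, 15.6]
ee_rot: [2.755, 0.748, -0.868]
force: [0.8, -0.6, -0.3]
gripper_width: 0.62
grip_force: 30.0
```

Call:
apply_moves([
  [[-14,0,-20],[0,0,0]],
  [[-20,0,-29],[0,0,0]],
  [[-20,0,-29],[0,0,0]],
  [[-20,0,-29],[0,0,0]],
  [[-14,0,-20],[0,0,0]],
  [[0,0,0],[0,0,0]],
])

```text
time: 14.92
tcp_pos: [562.4, -232.5, 172.6]
ee_rot: [2.754, 0.747, -0.862]
force: [0.4, -0.5, -4.3]
gripper_width: 0.616
grip_force: 30.0
```

Call:
apply_moves([
  [[0,0,0],[0,6,0]],
  [[0,0,0],[0,9,0]],
  [[0,0,0],[0,9,0]],
  [[0,0,0],[0,9,0]],
  [[0,0,0],[0,9,0]],
  [[0,0,0],[0,9,0]],
  [[0,0,0],[0,9,0]],
  [[0,0,0],[0,9,0]],
])

```text
time: 15.92
tcp_pos: [560.1, -231.5, 168.5]
ee_rot: [-2.762, -0.75, -0.848]
force: [0.6, 0.4, -3.6]
gripper_width: 0.611
grip_force: 30.0
```

Call:
apply_moves([
  [[0,0,0],[0,9,0]],
  [[0,0,0],[0,9,0]],
  [[0,0,0],[0,3,0]],
  [[0,0,0],[0,0,0]],
  [[0,0,0],[0,0,0]],
])

```text
time: 16.55
tcp_pos: [561.1, -231.9, 169.6]
ee_rot: [-2.5, -0.68, -1.299]
force: [-0.6, 1.0, -2.2]
gripper_width: 0.616
grip_force: 30.0
```

```bash
python3 - <<'E'
from h import *
s=read_state();R=cv2.Rodrigues(np.array(s["ee_rot"]))[0];print(s["tcp_pos"],s["joint_positions"].round(3),R.round(3).tolist(),s["gripper_width"])
th=np.deg2rad(35); zc=R@[np.cos(th),0,-np.sin(th)];print("cart z if nominal",zc)
E
```

```text
[ 561.13916992 -231.86662019  169.55809216] [-0.971  0.126  2.022  1.066  1.202 -0.459] [[0.496, 0.506, 0.705], [0.291, -0.862, 0.415], [0.818, -0.001, -0.575]] 0.6161857841389725
cart z if nominal [1.55636128e-03 2.24272342e-04 9.99998764e-01]
```

Call:
apply_moves([
  [[14.7,-34,21],[0,0,0]],
  [[14.7,-34,21],[0,0,0]],
  [[14.7,-34,21],[0,0,0]],
  [[14.7,-34,21],[0,0,0]],
  [[14.7,-34,21],[0,0,0]],
  [[0,0,0],[0,0,0]],
  [[0,0,0],[0,0,0]],
])

```text
time: 17.42
tcp_pos: [586.1, -20.7, 170.6]
ee_rot: [-2.5, -0.681, -1.302]
force: [0.6, -0.5, -3.3]
gripper_width: 0.616
grip_force: 30.0
```

```bash
python3 - <<'E'
from h import *
s=read_state();print(s["tcp_pos"],s["joint_positions"].round(3))
a=snapshot("scene");np.save("s5.npy",a,allow_pickle=True)
P=s["tcp_pos"];p=proj(a,[P])[0].astype(int);print(p, proj(a,[P+[0,0,50],P-[0,0,60]]))
x,y=p[0]-60,p[1]-50
cv2.imwrite("pics/s5.png",cv2.resize(a["frame"][y:y+110,x:x+140],(700,550),interpolation=cv2.INTER_CUBIC))
E
```

```text
[586.1305146  -20.66604422 170.57845787] [-0.595 -0.09   2.24   1.201  0.916 -0.311]
[353 190] [[355.02643986 176.68338529]
 [351.67213263 205.17808111]]
```

View pics/s5.png

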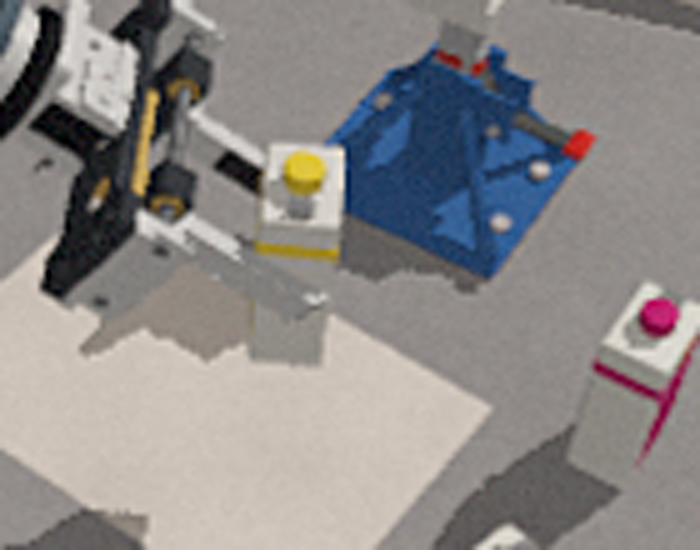

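The cartridge hangs upright with its cap up, above the sheet's far part. Lowering it now.

Call:
apply_moves([
  [[-20,0,14],[0,0,0]],
  [[-20,0,14],[0,0,0]],
  [[-20,0,14],[0,0,0]],
  [[-16,0,11.2],[0,0,0]],
  [[-8,0,5.6],[0,0,0]],
  [[0,0,0],[0,0,0]],
  [[0,0,0],[0,0,0]],
])

```text
time: 18.35
tcp_pos: [586.4, -21.4, 68.4]
ee_rot: [-2.5, -0.679, -1.303]
force: [-0.5, -0.6, -3.9]
gripper_width: 0.614
grip_force: 30.0
```

Call:
apply_moves([
  [[-2.5,0,1.7],[0,0,0]],
  [[-1.6,0,1.1],[0,0,0]],
  [[0,0,0],[0,0,0]],
])

```text
time: 18.73
tcp_pos: [585.7, -20.6, 62.5]
ee_rot: [-2.5, -0.679, -1.301]
force: [0.3, -0.0, -4.1]
gripper_width: 0.615
grip_force: 30.0
```

Call:
apply_moves([
  [[-0.8,0,0.6],[0,0,0]],
  [[0,0,0],[0,0,0]],
])

```text
time: 18.98
tcp_pos: [585.7, -20.7, 61.4]
ee_rot: [-2.5, -0.679, -1.301]
force: [-0.6, -0.2, -2.9]
gripper_width: 0.615
grip_force: 30.0
```

Call:
apply_moves([
  [[-0.8,0,0.6],[0,0,0]],
  [[0,0,0],[0,0,0]],
])

```text
time: 19.23
tcp_pos: [585.7, -20.6, 60.4]
ee_rot: [-2.5, -0.679, -1.301]
force: [0.9, 0.1, -2.2]
gripper_width: 0.616
grip_force: 30.0
```

Call:
apply_moves([
  [[-0.8,0,0.6],[0,0,0]],
  [[0,0,0],[0,0,0]],
])

```text
time: 19.48
tcp_pos: [585.7, -20.6, 59.4]
ee_rot: [-2.5, -0.679, -1.301]
force: [0.5, 0.3, -2.9]
gripper_width: 0.62
grip_force: 30.0
```

Call:
apply_moves([
  [[-0.8,0,0.6],[0,0,0]],
  [[0,0,0],[0,0,0]],
])

```text
time: 19.73
tcp_pos: [586.0, -20.7, 58.8]
ee_rot: [-2.499, -0.679, -1.302]
force: [0.1, 0.5, -1.7]
gripper_width: 0.61
grip_force: 30.0
```

Call:
apply_moves([
  [[-0.8,0,0.6],[0,0,0]],
  [[0,0,0],[0,0,0]],
])

```text
time: 19.98
tcp_pos: [586.4, -20.6, 58.8]
ee_rot: [-2.497, -0.68, -1.304]
force: [-5.1, -1.2, 6.7]
gripper_width: 0.615
grip_force: 30.0
```

Call:
apply_moves([
  [[0,0,0],[0,0,0]],
  [[0,0,0],[0,0,0]],
  [[0,0,0],[0,0,0]],
  [[0,0,0],[0,0,0]],
  [[0,0,0],[0,0,0]],
  [[0,0,0],[0,0,0]],
  [[0,0,0],[0,0,0]],
  [[0,0,0],[0,0,0]],
], jaw=94)

```text
time: 20.98
tcp_pos: [585.9, -20.6, 57.5]
ee_rot: [-2.5, -0.679, -1.301]
force: [0.3, -0.2, 0.2]
gripper_width: 0.996
grip_force: 0.0
```

Call:
apply_moves([
  [[0,0,-15],[0,0,0]],
  [[0,0,-40],[0,0,0]],
  [[0,0,-50],[0,0,0]],
  [[0,0,-50],[0,0,0]],
  [[20,0,-40],[0,0,0]],
  [[20,0,-20],[0,0,0]],
  [[0,0,0],[0,0,0]],
])

```text
time: 21.85
tcp_pos: [454.2, -99.5, 215.5]
ee_rot: [-2.503, -0.683, -1.306]
force: [-1.1, 0.3, -0.2]
gripper_width: 1.001
grip_force: 0.0
```

```bash
python3 - <<'E'
from h import *
s=read_state();R=cv2.Rodrigues(np.array(s["ee_rot"]))[0];print(s["tcp_pos"],s["joint_positions"].round(3),R.round(3).tolist())
t=snapshot("top");np.save("t6.npy",t,allow_pickle=True)
p=proj(t,[(582,-24,110)])[0].astype(int);print(p)
x,y=p-[40,30]
cv2.imwrite("pics/t6.png",cv2.resize(t["frame"][y:y+60,x:x+80],(640,480),interpolation=cv2.INTER_CUBIC));print(x,y)
E
```

```text
[454.24130948 -99.4889485  215.49129951] [-1.014 -0.444  2.415  1.007  1.32  -0.325] [[0.492, 0.505, 0.709], [0.294, -0.863, 0.411], [0.819, 0.006, -0.573]]
[306 186]
266 156
```

View pics/t6.png

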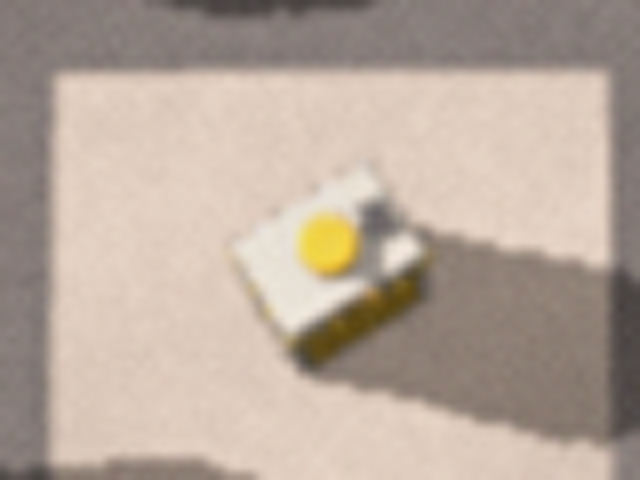

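The cartridge stands upright on the sheet with its cap at crop (328,243), i.e. top (307,186). Next I bring the tool vertical over it.

Call:
apply_moves([
  [[0,0,0],[0,-9,0]],
  [[0,0,0],[0,-9,0]],
  [[0,0,0],[0,-9,0]],
  [[0,0,0],[0,-9,0]],
  [[0,0,0],[0,-9,0]],
  [[0,0,0],[0,-10,0]],
  [[0,0,0],[0,0,0]],
  [[0,0,0],[0,0,0]],
])

```text
time: 22.9
tcp_pos: [452.9, -97.5, 211.7]
ee_rot: [-3.028, -0.824, 0.001]
force: [-1.3, -0.5, 0.0]
gripper_width: 1.003
grip_force: 0.0
```

Call:
apply_moves([
  [[40,0,-15],[0,0,0]],
  [[40,0,-15],[0,0,0]],
  [[40,0,-15],[0,0,0]],
  [[29,0,-15],[0,0,0]],
  [[0,0,0],[0,0,0]],
  [[0,0,0],[0,0,0]],
])

```text
time: 23.65
tcp_pos: [580.8, -23.6, 272.4]
ee_rot: [-3.031, -0.821, 0.002]
force: [-1.0, 0.4, -0.5]
gripper_width: 1.0
grip_force: 0.0
```

```bash
python3 - <<'E'
from h import *
s=read_state();R=cv2.Rodrigues(np.array(s["ee_rot"]))[0];print(s["tcp_pos"],s["joint_positions"].round(3),R.round(4).tolist())
t=load("t6.npy");print("cap top",plane(t,[(307,186.4)],122))
d=snapshot("wrist");T=d["T"]=wristT(d,s);np.save("w7.npy",d,allow_pickle=True);cv2.imwrite("pics/w7.png",d["frame"])
m=cv2.inRange(hsv(d),(20,100,100),(35,255,255));n,l,st,c=cv2.connectedComponentsWithStats(m)
for i in range(1,n):
    if st[i,4]>60: print(st[i],c[i],plane(d,[c[i]],122,T).round(1))
E
```

```text
[580.8449305  -23.61107945 272.41708655] [-0.236  0.044  1.678  0.     1.421  0.806] [[0.8631, 0.505, -0.0017], [0.505, -0.8631, 0.0008], [-0.0011, -0.0015, -1.0]]
cap top [[581.09615813 -24.63410072 122.        ]]
[291 151  57   5 123] [319.22764228 151.67479675] [[602.3 -10.7 122. ]]
[308 166  23  23 409] [318.99511002 176.77017115] [[581.3 -22.8 122. ]]
```

View pics/w7.png

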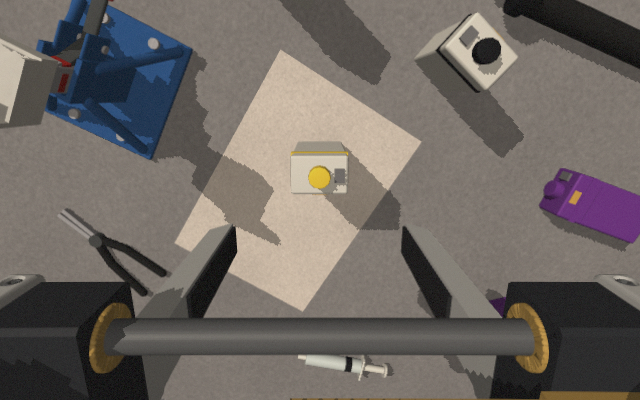

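The cap is at (319,177), centred between the fingers within about 1 mm. Descending to grip at cartridge height ≈88 mm.

Call:
apply_moves([
  [[1,0,40],[0,0,0]],
  [[0,0,40],[0,0,0]],
  [[0,0,40],[0,0,0]],
  [[0,0,40],[0,0,0]],
  [[0,0,24],[0,0,0]],
  [[0,0,8],[0,0,0]],
  [[0,0,0],[0,0,0]],
  [[0,0,0],[0,0,0]],
])

```text
time: 24.7
tcp_pos: [583.9, -22.6, 83.1]
ee_rot: [3.031, 0.823, 0.003]
force: [0.5, -0.5, 0.2]
gripper_width: 1.0
grip_force: 0.0
```

Call:
apply_moves([
  [[0,0,0],[0,0,0]],
  [[0,0,0],[0,0,0]],
  [[0,0,0],[0,0,0]],
  [[0,0,0],[0,0,0]],
  [[0,0,0],[0,0,0]],
  [[0,0,0],[0,0,0]],
], jaw=50, force=30)

```text
time: 25.45
tcp_pos: [583.2, -22.3, 81.7]
ee_rot: [3.032, 0.823, 0.0]
force: [-0.2, -0.1, -0.3]
gripper_width: 0.617
grip_force: 30.0
```

Call:
apply_moves([
  [[0,0,-10],[0,0,0]],
  [[0,0,-40],[0,0,0]],
  [[0,0,-50],[0,0,0]],
  [[0,0,-50],[0,0,0]],
  [[0,0,-50],[0,0,0]],
  [[0,0,-20],[0,0,0]],
  [[0,0,0],[0,0,0]],
])

```text
time: 26.32
tcp_pos: [583.4, -22.3, 302.1]
ee_rot: [3.031, 0.823, 0.002]
force: [0.5, -0.4, -2.7]
gripper_width: 0.612
grip_force: 30.0
```

Call:
apply_moves([
  [[0,0,-10],[0,0,6.9]],
  [[0,0,-10],[0,0,7]],
  [[0,0,-10],[0,0,7]],
  [[0,0,0],[0,0,6]],
  [[0,0,0],[0,0,0]],
])

```text
time: 26.95
tcp_pos: [582.1, -22.0, 328.2]
ee_rot: [-3.139, -0.098, 0.008]
force: [-0.1, 0.1, -4.2]
gripper_width: 0.615
grip_force: 30.0
```

Call:
apply_moves([
  [[-4,-33,0],[0,0,0]],
  [[-4,-40,0],[0,0,0]],
  [[-4,-40,0],[0,0,0]],
  [[-4,-40,0],[0,0,0]],
  [[-4,-40,0],[0,0,0]],
  [[-4,-40,0],[0,0,0]],
  [[-3,-28,0],[0,0,0]],
  [[0,0,0],[0,0,0]],
])

```text
time: 27.95
tcp_pos: [539.1, 237.9, 329.3]
ee_rot: [3.139, 0.103, -0.006]
force: [0.6, -0.3, -3.1]
gripper_width: 0.613
grip_force: 30.0
```

Call:
apply_moves([
  [[0,0,0],[0,0,0]],
  [[0,0,0],[0,0,0]],
])

```text
time: 28.2
tcp_pos: [540.4, 235.6, 331.0]
ee_rot: [3.14, 0.094, -0.001]
force: [-0.1, 0.2, -3.1]
gripper_width: 0.615
grip_force: 30.0
```

```bash
python3 - <<'E'
from h import *
s=read_state();R=cv2.Rodrigues(np.array(s["ee_rot"]))[0];print(s["tcp_pos"],R.round(4).tolist())
d=load("w3.npy");T=d["T"];g=d["frame"].max(2)
print("row col@350:",[(r,int(g[r,350])) for r in range(128,216)][::1])
print("row168:",[(c,int(g[168,c])) for c in range(360,382)])
for r in (135,140,203,208): print(r,plane(d,[(350,r)],189,T).round(1))
for c in (366,370,374): print(c,plane(d,[(c,170)],175,T).round(1))
E
```

```text
[540.42013934 235.62136519 331.02813266] [[0.9982, 0.06, -0.0008], [0.06, -0.9982, -0.0004], [-0.0008, 0.0003, -1.0]]
row col@350: [(128, 130), (129, 129), (130, 131), (131, 127), (132, 129), (133, 130), (134, 134), (135, 156), (136, 172), (137, 171), (138, 191), (139, 205), (140, 206), (141, 173), (142, 146), (143, 143), (144, 139), (145, 141), (146, 140), (147, 140), (148, 139), (149, 140), (150, 140), (151, 138), (152, 137), (153, 139), (154, 138), (155, 137), (156, 136), (157, 137), (158, 136), (159, 136), (160, 137), (161, 139), (162, 135), (163, 193), (164, 209), (165, 208), (166, 209), (167, 207), (168, 207), (169, 211), (170, 209), (171, 209), (172, 212), (173, 208), (174, 208), (175, 207), (176, 207), (177, 205), (178, 207), (179, 205), (180, 205), (181, 209), (182, 204), (183, 210), (184, 205), (185, 207), (186, 209), (187, 207), (188, 207), (189, 209), (190, 208), (191, 208), (192, 208), (193, 209), (194, 208), (195, 207), (196, 210), (197, 207), (198, 210), (199, 183), (200, 173), (201, 171), (202, 173), (203, 171), (204, 173), (205, 170), (206, 190), (207, 203), (208, 206), (209, 157), (210, 132), (211, 130), (212, 130), (213, 134), (214, 135), (215, 135)]
row168: [(360, 207), (361, 211), (362, 206), (363, 204), (364, 206), (365, 206), (366, 147), (367, 139), (368, 134), (369, 103), (370, 87), (371, 198), (372, 210), (373, 175), (374, 123), (375, 113), (376, 116), (377, 115), (378, 117), (379, 124), (380, 157), (381, 166)]
135 [[534.9 277.1 189. ]]
140 [[535.3 272.2 189. ]]
203 [[540.8 206.8 189. ]]
208 [[541.3 201.3 189. ]]
366 [[556.2 239.9 175. ]]
370 [[560.5 240.2 175. ]]
374 [[564.7 240.4 175. ]]
```

Call:
apply_moves([
  [[-0.4,-1.6,20],[0,0,0]],
  [[0,0,20],[0,0,0]],
  [[0,0,12],[0,0,0]],
  [[0,0,0],[0,0,0]],
  [[0,0,0],[0,0,0]],
])

```text
time: 28.82
tcp_pos: [540.1, 238.3, 280.2]
ee_rot: [-3.14, -0.096, -0.002]
force: [0.1, -0.0, -3.1]
gripper_width: 0.613
grip_force: 30.0
```

Call:
apply_moves([
  [[0,1,0],[0,0,0]],
  [[0,0,5],[0,0,0]],
  [[0,0,5],[0,0,0]],
  [[0,0,5],[0,0,0]],
  [[0,0,0],[0,0,0]],
  [[0,0,0],[0,0,0]],
])

```text
time: 29.58
tcp_pos: [539.9, 237.2, 264.7]
ee_rot: [-3.14, -0.096, -0.0]
force: [0.9, 0.4, -2.9]
gripper_width: 0.616
grip_force: 30.0
```

Call:
apply_moves([
  [[0,0,4],[0,0,0]],
  [[0,0,4],[0,0,0]],
  [[0,0,4],[0,0,0]],
  [[0,0,0],[0,0,0]],
  [[0,0,0],[0,0,0]],
])

```text
time: 30.2
tcp_pos: [539.9, 237.2, 252.7]
ee_rot: [-3.14, -0.096, -0.0]
force: [-0.5, 0.5, -2.5]
gripper_width: 0.613
grip_force: 30.0
```

Foot is about 8 mm above the floor and inside the lip, with no side force.

Call:
apply_moves([
  [[0,0,3],[0,0,0]],
  [[0,0,2],[0,0,0]],
  [[0,0,1],[0,0,0]],
  [[0,0,0],[0,0,0]],
])

```text
time: 30.7
tcp_pos: [539.8, 237.2, 246.4]
ee_rot: [3.14, 0.096, -0.0]
force: [0.3, 0.1, -3.6]
gripper_width: 0.616
grip_force: 30.0
```

Call:
apply_moves([
  [[0,0,1],[0,0,0]],
  [[0,0,0],[0,0,0]],
  [[0,0,0],[0,0,0]],
])

```text
time: 31.08
tcp_pos: [539.8, 237.2, 245.6]
ee_rot: [-3.14, -0.096, 0.0]
force: [-0.6, -0.4, -2.6]
gripper_width: 0.615
grip_force: 30.0
```

Call:
apply_moves([
  [[0,0,1],[0,0,0]],
  [[0,0,0],[0,0,0]],
  [[0,0,0],[0,0,0]],
])

```text
time: 31.45
tcp_pos: [539.8, 237.2, 244.5]
ee_rot: [3.14, 0.096, -0.0]
force: [0.3, -0.2, -2.7]
gripper_width: 0.619
grip_force: 30.0
```

Call:
apply_moves([
  [[0,0,0.8],[0,0,0]],
  [[0,0,0],[0,0,0]],
  [[0,0,0],[0,0,0]],
])

```text
time: 31.82
tcp_pos: [539.9, 237.2, 244.3]
ee_rot: [-3.14, -0.096, -0.001]
force: [-1.0, -0.1, 0.1]
gripper_width: 0.616
grip_force: 30.0
```

Call:
apply_moves([
  [[0,0,0.8],[0,0,0]],
  [[0,0,0],[0,0,0]],
  [[0,0,0],[0,0,0]],
])

```text
time: 32.2
tcp_pos: [540.0, 237.2, 244.1]
ee_rot: [-3.14, -0.096, -0.001]
force: [-2.6, -0.4, 5.2]
gripper_width: 0.615
grip_force: 30.0
```

It's on the floor at about 162.5 mm, which matches the fourth notch. Releasing and retreating.

Call:
apply_moves([
  [[0,0,0],[0,0,0]],
  [[0,0,0],[0,0,0]],
  [[0,0,0],[0,0,0]],
  [[0,0,0],[0,0,0]],
  [[0,0,0],[0,0,0]],
  [[0,0,0],[0,0,0]],
  [[0,0,0],[0,0,0]],
], jaw=94)

```text
time: 33.08
tcp_pos: [539.8, 237.2, 243.0]
ee_rot: [-3.14, -0.096, -0.0]
force: [-0.3, -0.4, -0.3]
gripper_width: 0.998
grip_force: 0.0
```

Call:
apply_moves([
  [[0,0,-15],[0,0,0]],
  [[0,0,-30],[0,0,0]],
  [[0,0,-40],[0,0,0]],
  [[0,0,-40],[0,0,0]],
  [[0,0,-30],[0,0,0]],
  [[0,0,0],[0,0,0]],
  [[0,0,0],[0,0,0]],
])

```text
time: 33.95
tcp_pos: [539.5, 237.1, 396.8]
ee_rot: [3.14, 0.096, -0.003]
force: [0.5, 0.8, -0.4]
gripper_width: 1.0
grip_force: 0.0
```

```bash
python3 - <<'E'
from h import *
s=read_state();print(s["tcp_pos"],s["force"])
d=snapshot("wrist");T=wristT(d,s);a=snapshot("scene")
z=163+122
for n,x,X in(("w",d,T),("s",a,np.array(a["world_from_camera"]))):
    q=proj(x,[(538.8,237.2,z)],X)[0]
    m=cv2.inRange(hsv(x),(20,100,90),(35,255,255));k,l,st,c=cv2.connectedComponentsWithStats(m)
    for i in range(1,k):
        if st[i,4]>12 and np.hypot(*(c[i]-q))<60: print(n,q.round(1),st[i],c[i].round(1),plane(x,[c[i]],z,X).round(1))
E
```

```text
[539.46152926 237.12454832 396.82832238] [ 0.48629888  0.84070986 -0.41707375]
w [317.9 188.8] [287 160  64   6 140] [318.9 160.7] [[563.  237.8 285. ]]
w [317.9 188.8] [306 177  26  26 515] [318.6 189.4] [[538.3 236.6 285. ]]
s [393.5 101.9] [390 100   7   8  45] [393.2 103.7] [[542.3 228.9 285. ]]
s [393.5 101.9] [381 109  22  11  51] [390.6 115.4] [[564.4 175.9 285. ]]
```

The cap is at (538.3, 236.6), within 1 mm of the floor's middle, at the expected height and upright. Handing in.

```bash
python3 -c "
from station import *
print(job_done())"
```

```text
the job is handed in; nothing more can be done
None
```

I've handed the job in; the station gave no verdict. The holder is on its fourth notch (red mark just above the collar), and the yellow cartridge stood upright on the sheet before I set it in the holder, with its cap measured within 1 mm of the floor's middle and the gripper clear.

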